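# Latch the case in its fixture and hold the cover over it

## Robot

A 7-joint arm with a two-finger parallel gripper is mounted at the origin on the work surface. World frame = base frame: x ahead of the robot, y to its left, z up, the work surface at z = 0. Lengths are in m, angles in rad, forces in N, time in s.
With the tool pointing down it reaches from about 0.4 to 0.9 m from the base axis. Payload 5.5 kg.
Tool frame: the origin (TCP) lies where the fingers leave the gripper's body, on its centre line; the fingertips stand 66 mm ahead of it and the grasp point (between the pads) lies 47 mm ahead of it (grip_depth is the z of the grasp point in the tool frame, in m); z points along the fingers, y is the line along which they close (so a half turn about z gives the same grasp; the last joint's range is limited). The gripper opens to 92 mm and grips with 3 to 60 N. Pads are 19 mm wide; open, the fingers measure 130 mm over their backs; the gripper's body (75 mm by 190 mm) begins 47 mm behind the grasp point.
Start: joints at [1.546, 0.501, -0.427, 1.55, 0.221, 1.138, -0.21], TCP at [0.185, -0.623, 0.292] pointing down, gripper open.
Joint ranges: [-2.88, 2.88], [-0.31, 2.03], [-1.54, 1.56], [0.2, 2.42], [-1.41, 4.55], [0.19, 2.02], [-2.57, 2.57]. Speed limits (rad/s): [2.57, 2.57, 3.14, 3.14, 3.14, 3.14, 3.14].

## Interface

Orientations are given as a rotation vector (axis times angle).
In Python, from plant import * gives the robot as it stands. The module is installed in compiled form; this text tells all that it offers.
- The arm moves only by the tool drive_tool, never from a script. Its argument "steps" is a list of rows, each an object with "translation": the shift along the tool's x, y, z as a fraction of full scale, a list of three; "delta_rot": the turn, a rotation vector about the tool's x, y, z as a fraction of full scale, a list of three. A call has 1 to 10 rows; each row shifts and turns the commanded pose from where the row before left it, along the tool's axes as they then stand; what a row does not reach is not made up. Full scale, the value 1, is 0.25 m for a shift and 0.5 rad for a turn. A row lasts 1/10 s, in which the tool goes at most 50 mm and 8.59 degrees, less where a joint would pass 70% of its speed; a pose out of reach is approached as far as the arm can. A call with a number of a shift or a turn outside -1 to 1 is refused whole. A call with a gripper value outside its range is refused whole. "claw" is the gripper's target within -1 to 1 (shut at 1, half-way at 0, fully open at -1), set as the call begins (left out, the last holds). The fingers move at their own pace and stop on an object; the grip force is fixed at half the most. Time passes only in rows, so rows that do not move let the fingers close. It gives the time, the measured TCP pose, the force, the opening and the grip force at its end, in the units of the state.
- state(): the state, without advancing time (a new reading comes with each control period).
- read_camera(name): name is "side" or "top"; returns the picture (480x640x3 uint8, blue, green, red); there is no depth.
- get_calibration(name): a dict with "fovy" (degrees; the focal length in pixels is half the picture's height over the tangent of half this angle, whatever the lens; pixels are square), "cx", "cy" (the principal point, pixels), "position" and "rotation" of the camera in the world. Camera axes: x right, y down, z forward; pixel columns grow to the right and rows downward; lengths in m; the calibration is good to about 2 mm. A picture is of the moment at which its call begins. get_calibration takes no time and is no camera call.
- finish_job(): hands the job in; it is judged then, once.
The state is a dict: "time": time; "joint_pos": joint angles; "joint_vel": joint speeds; "tau": joint torques, N m; "eef_pos": TCP position; "eef_rot": TCP orientation; "wrist_force": force on the tool from outside, world axes, zero at the start; "ft_torque": the same for the moment, N m; "opening": finger opening in m; "finger_force": force on a finger pad.
Only numpy, scipy, OpenCV 4.12 (cv2) and the standard library are available. Lean on these libraries where they do the work, as an engineer would, in place of code of your own. Each camera call takes 0.05 s, during which the arm holds its last target. There are 200 camera calls.

## Task

First swing the fixture's steel keeper bar shut until it clicks home behind its sprung ball, so that it holds down the lower half of the small grey case. Then take the cover that matches it (the shorter of the two grey covers), carry it over the blue crate and hold it about one centimetre above the rim of the lower half, level, centred and lined up lengthwise, without ever touching the lower half, so that a colleague can plug in the lead between them. Finish there, still holding the cover in the gripper, and leave the other things where they are.

Things in the scene. Friction and masses are not known exactly. Their poses are not given: they have to be found in the camera images.
- fixture: Flat aluminium fixture, 220 (x) x 150 (y) x 12 mm, fixed to the table at the robot's left. Origin: centre of its underside, z up. Black stops on it, to 20 mm high, form the nest for the lower half of the case; the keeper bar is at its -x end (towards the robot) and when shut crosses the near ear of the lower half. A steel stop block, to 26 mm high, stands at x -51, y 63 mm.
- keeper (a joint): Steel keeper bar, 14 mm wide, 8 mm thick, underside 18 mm above the table; swings level about an upright pivot at the fixture's x -64, y -55 mm. 0 = shut, against its stop: from the pivot it then points along the fixture's +y. Grows as it opens, counterclockwise from above (at 1.57 it would point along -x); travel 0 to 1.5 rad. Slight friction holds it where it is left.
- keeper_knob (a point): Centre of the top of the keeper bar's handle: an upright black round post of 14 mm diameter, 40 mm tall, standing on the bar 115 mm from the pivot. This point is 66 mm above the table; the bar's top is 40 mm below it. It can be pinched or pushed from above.
- keeper_hinge (a point): Point on the keeper bar's upright pivot axis, at the bar's top face (26 mm above the table).
- lower_half: Lower half of the grey plastic case: open-topped box 90 (x) x 50 (y) x 30 mm, walls 3 mm, with a green circuit board inside (nothing rises above the rim) and a flat mounting ear, 30 mm wide, 4 mm thick, at each end (142 mm over the ears). Lies loose in the nest, x along the fixture's x. Origin: centre of its underside, 12 mm above the table, z up.
- rim (a point): Centre of the lower half's open top, at the height of the rim: 42 mm above the table. Axes as the lower half.
- nest (a point): Where the rim's centre belongs when the lower half lies properly in the nest: fixed to the fixture, above its middle, 42 mm above the table.
- cover: The matching cover: grey plastic hood 90 (x) x 50 (y) x 40 mm, closed on top with five black vent slots across it, open below, walls 3 mm, about 0.12 kg; stands on the table open side down, to the robot's right. Origin at the centre of its open underside, z up. Alike turned by half a turn. Can be gripped across its 50 mm width from above.
- cover_under (a point): Centre of the cover's open underside, in the plane of its lower edge (same point as the cover's origin).
- long_cover: A cover of another size, not for this case: 120 (x) x 50 (y) x 40 mm with nine vent slots, otherwise like the matching one. Leave it. Origin at the centre of its underside.
- crate: Blue slatted plastic crate, 240 (x) x 105 (y) x 85 mm, about 1.2 kg, with cartons and a jar in it that rise to 105 mm above the table; stands between the covers and the fixture. Origin at the centre of its underside.
- screwdriver: Screwdriver with orange handle lying on the table in front of the crate (robot's side).
- pliers: Pliers lying on the table at the right, about 170 mm long. Origin under the middle.
- wool_cup: Small round steel cup, 70 mm across, 35 mm high, beyond the crate. Origin at the centre of its underside.
- pen: Black pen, 130 mm long, 12 mm thick, lying at the far side on the right.
- detent_ball (a point): Centre of the keeper's sprung steel ball, 10 mm diameter, fixed place on the fixture at x -75.5, y 45 mm; it stands 2 mm above the bar's underside. The closing bar rides over it from about 0.22 rad on, with about 5 N at the knob; below about 0.04 rad the ball springs up behind the bar and keeps it shut.

How it is judged:
On the way, in this order (a step that is already met when the one before it is completed fails the run):
1. the keeper bar is shut, home behind its ball (value of joint keeper below 0.03 rad), for 0.2 s.
2. the cover is in the gripper and lifted off the table, with the keeper still shut (height (world z) of cover above 0.05 m and contact force between cover and the fingers above 1 N and value of joint keeper below 0.03 rad), for 0.2 s.
At the end, for the whole second after the job is handed in: Keeper shut (below 0.03 rad). The gripper holds the cover still, its edge 3 to 18 mm above the lower half's rim, centred within 7 mm, lined up and level within 0.09 rad, touching neither lower half nor fixture; the lower half is in its nest (rim within 8 mm of its place) (value of joint keeper below 0.03 rad and horizontal distance between cover_under and rim below 0.007 m and z of cover_under in the frame of rim between 0.003 and 0.018 m and angle between the x axis of cover and the x axis of lower_half, either way round below 0.09 rad and angle between cover's own z axis and vertical below 0.09 rad and linear speed of cover below 0.02 m/s and contact force between cover and the fingers above 1 N and contact force between cover and lower_half below 0.1 N and contact force between cover and fixture below 0.1 N and distance between rim and nest below 0.008 m); the arm keeps its last pose, push and grip.
It fails at once if the cover touches the lower half (contact force between cover and lower_half above 0.5 N).
It fails at once if the lower half is lifted or pushed out of its nest (distance between rim and nest above 0.012 m).
It fails at once if the longer cover is moved by more than 20 mm (distance of long_cover from where it was at the start of the episode above 0.02 m).
It fails at once if the blue crate is moved by more than 20 mm (distance of crate from where it was at the start of the episode above 0.02 m).
It fails at once if the screwdriver, pliers, steel cup or pen is moved by more than 20 mm (distance of any of screwdriver, pliers, wool_cup, pen from where it was at the start of the episode above 0.02 m).
It also fails if it takes over 72 s, if anything falls off the work surface, if the arm or the gripper's body presses on something with over 40 N, if the wrist force passes 120 N, or if a joint passes its speed limit or range.

## Working session

There is one attempt and no reset: what is moved stays moved. The work goes in short steps, Python scripts to look and compute and a tool call to move; the robot and the scene stay as the last step left them, time stands still between calls to the robot, and variables do not carry over. Pictures are saved under pics/ and viewed, at most 10 in all, crops included, and the job is handed in when it is done.

Besides the shell and the picture viewer there is one more tool, called after "Emit:" as a command line: name --argument value ..., lists and objects as JSON in quotes. drive_tool: Moves the arm, as the interface text tells. Its arguments: {"type":"object","properties":{"steps":{"type":"array"},"claw":{"type":"number"}},"required":["steps"]}

```bash
mkdir -p pics; python3 - <<'E'
from plant import *
import cv2
s=state(); print({k:s[k] for k in s})
for n in ("top","side"):
    cv2.imwrite(f"pics/{n}0.png",read_camera(n)); print(n,get_calibration(n))
E
```

```text
{'time': 0.0, 'joint_pos': array([ 1.54621339,  0.50184611, -0.4267866 ,  1.55142325,  0.22083514,
        1.13828142, -0.21029883]), 'joint_vel': array([ 0.00123896,  0.00050922, -0.00043382, -0.00111981,  0.00189416,
       -0.00049562, -0.00131511]), 'tau': array([ 1.01492809e-03, -5.66596627e+01, -5.81587538e+00, -2.79111725e+01,
       -6.85365172e-02,  3.07671167e-02,  1.85730669e-04]), 'eef_pos': array([ 0.18427268, -0.62275438,  0.29119004]), 'eef_rot': array([-3.10725014e+00, -4.50315736e-01,  3.65696209e-04]), 'wrist_force': array([0.09696983, 0.79496746, 1.03294899]), 'ft_torque': array([ 0.0244363 ,  0.01160905, -0.0089459 ]), 'finger_force': 0.0, 'opening': 0.09122987965589247}
top {'fovy': 45.58300265435723, 'cx': 318.0212893063229, 'cy': 243.70006747273152, 'position': array([ 0.45604555, -0.03385143,  1.3093396 ]), 'rotation': array([-2.20796486,  2.14434095, -0.09755464])}
side {'fovy': 54.93571665963112, 'cx': 316.19750055564754, 'cy': 241.77850281014366, 'position': array([ 0.17795209, -0.44832625,  0.74485775]), 'rotation': array([-2.31668524,  0.94785697, -0.33257057])}
```

View pics/top0.png

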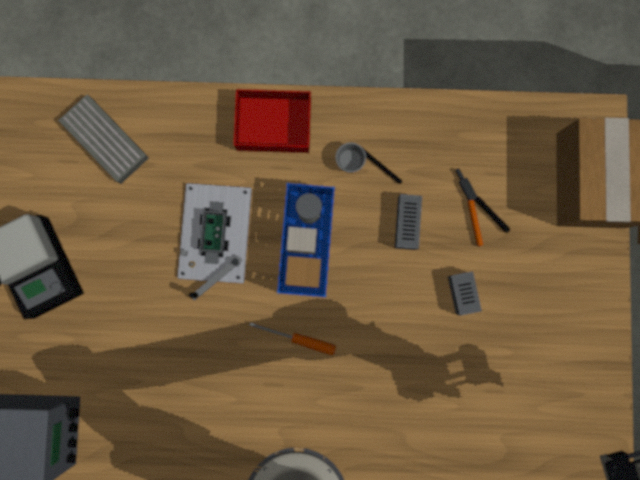

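View pics/side0.png

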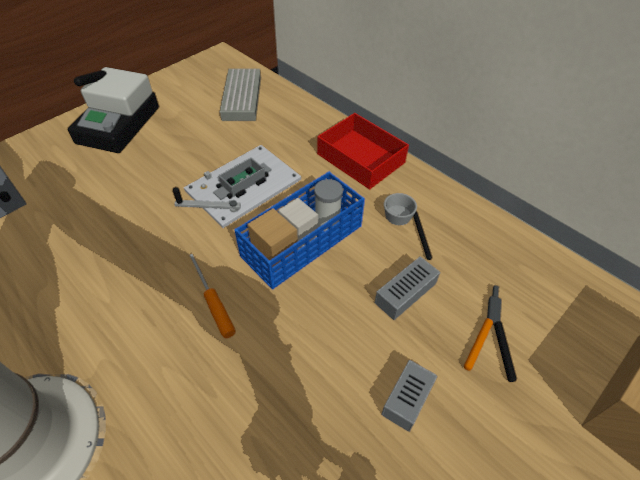

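The top view shows the fixture corners at about (184,184), (251,187), (246,282) and (178,279). The hinge is at (236,261), the knob at (194,295), the short cover (matching) at (465,293) and the long cover at (407,221). I'll enlarge these for measurement.

```bash
cat > h.py <<'E'
import numpy as np, cv2
from scipy.spatial.transform import Rotation as R
from plant import *
def cam(n):
    c=get_calibration(n); f=240/np.tan(np.radians(c["fovy"])/2)
    return c,f,R.from_rotvec(c["rotation"]).as_matrix()
def p2w(n,uv,z):
    c,f,M=cam(n); uv=np.atleast_2d(uv).astype(float)
    d=np.c_[(uv-[c["cx"],c["cy"]])/f,np.ones(len(uv))]@M.T
    return c["position"]+d*((z-c["position"][2])/d[:,2])[:,None]
def w2p(n,P):
    c,f,M=cam(n); q=(np.atleast_2d(P)-c["position"])@M
    return q[:,:2]/q[:,2:]*f+[c["cx"],c["cy"]]
E
python3 - <<'E'
from h import *
im=cv2.imread("pics/top0.png")
a=cv2.resize(im[175:305,170:260],None,fx=4.5,fy=4.5,interpolation=cv2.INTER_CUBIC)
b=cv2.resize(im[260:325,440:490],None,fx=7,fy=7,interpolation=cv2.INTER_CUBIC)
o=np.zeros((590,770,3),np.uint8); o[:a.shape[0],:a.shape[1]]=a; o[:b.shape[0],410:410+b.shape[1]]=b
cv2.imwrite("pics/crop0.png",o)
fx=p2w("top",[(184,184),(251,187),(246,282),(178,279)],.012); print(fx, fx.mean(0), np.linalg.norm(np.diff(fx,axis=0),axis=1))
print(p2w("top",(236,261),.026),p2w("top",(194,295),.066),p2w("top",(465,293),.04))
E
```

```text
[[0.70029805 0.27897656 0.012     ]
 [0.69786436 0.12466708 0.012     ]
 [0.47962329 0.12737041 0.012     ]
 [0.48190775 0.2816722  0.012     ]] [0.58992336 0.20317156 0.012     ] [0.15432867 0.21825781 0.1543187 ]
[[0.52581122 0.15000455 0.026     ]] [[0.44725948 0.23213788 0.066     ]] [[ 0.46896742 -0.36190876  0.04      ]]
```

View pics/crop0.png

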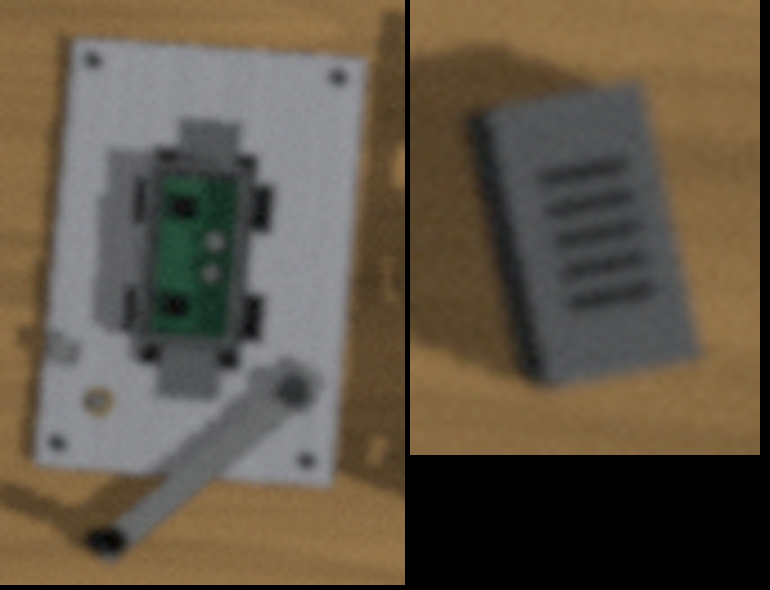

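The enlarged view gives these crop positions:
- **Fixture corners:** (72,38), (368,58), (333,487), (35,466)
- **Hinge:** (293,391)
- **Knob:** about (103,541)
- **Short cover top corners:** (484,114), (640,84), (700,352), (540,384)

```bash
cat > plan.py <<'E'
from h import *
def rect(P,L,W):  # corners order: far-left, far-right, near-right, near-left
    P=P[:,:2]; c=P.mean(0)
    v=(P[0]+P[1]-P[2]-P[3])/2; w=(P[0]+P[3]-P[1]-P[2])/2
    return c,np.arctan2(v[1],v[0]),np.arctan2(-w[0],w[1]),np.linalg.norm(v),np.linalg.norm(w)
def un(c,s,o,x0): return (np.array(c,float)-[x0,0]+.5)/s-.5+o
fx=rect(p2w("top",un([(72,38),(368,58),(333,487),(35,466)],4.5,[170,175],0),.012),.22,.15)
cv=rect(p2w("top",un([(484,114),(640,84),(700,352),(540,384)],7,[440,260],410),.040),.09,.05)
E
python3 - <<'E'
from plan import *
print("fixture",fx); print("cover",cv)
h=p2w("top",un((293,391),4.5,[170,175],0),.026)[0]; k=p2w("top",un((103,541),4.5,[170,175],0),.066)[0]
yaw=(fx[1]+fx[2])/2; M=np.array([[np.cos(yaw),-np.sin(yaw)],[np.sin(yaw),np.cos(yaw)]])
hp=fx[0]+M@[-.064,-.055]; print("hinge meas",h,"pred",hp)
d=M.T@(k[:2]-hp); print("knob",k,"r",np.linalg.norm(d),"q",np.arctan2(-d[0],d[1]))
for q in (0,.2,np.arctan2(-d[0],d[1])): print(q,hp+M@(.115*np.array([-np.sin(q),np.cos(q)])))
s=state(); print(R.from_rotvec(s["eef_rot"]).as_matrix().round(3))
# side overlays
side=cv2.imread("pics/side0.png")
for P in [np.r_[hp,.026],np.r_[k[:2],.066],np.r_[fx[0],.012],np.r_[cv[0],.04]]:
    cv2.drawMarker(side,tuple(int(round(x)) for x in w2p("side",P)[0]),(0,0,255),0,8,1)
for c,y,L,W,z in((fx[0],yaw,.22,.15,.012),(cv[0],(cv[1]+cv[2])/2,.09,.05,.04)):
    Q=[np.r_[c+np.array([[np.cos(y),-np.sin(y)],[np.sin(y),np.cos(y)]])@[a*L/2,b*W/2],z] for a,b in((1,1),(1,-1),(-1,-1),(-1,1))]
    cv2.polylines(side,[w2p("side",Q).round().astype(np.int32)],True,(0,0,255),1)
a=cv2.resize(side[130:240,160:310],None,fx=3,fy=3); b=cv2.resize(side[350:440,370:450],None,fx=3,fy=3)
o=np.zeros((330,700,3),np.uint8);o[:330,:450]=a;o[:270,460:700]=b;cv2.imwrite("pics/ov.png",o)
E
```

```text
fixture (array([0.59016704, 0.2037415 ]), np.float64(-0.03821357236091579), np.float64(-0.039865173529361586), np.float64(0.21916019000192125), np.float64(0.15117217160898533))
cover (array([ 0.46927959, -0.36283898]), np.float64(0.22042719622142126), np.float64(0.22122332888723234), np.float64(0.0863946243701542), np.float64(0.05119478185647671))
hinge meas [0.52460226 0.15282879 0.026     ] pred [0.52406918 0.15128129]
knob [0.4475242  0.23540313 0.066     ] r 0.1137348566238384 q 0.7773136334741063
0 [0.52855757 0.26619367]
0.2 [0.50563854 0.26479477]
0.7773136334741063 [0.44667275 0.23633887]
[[ 0.959  0.284 -0.   ]
 [ 0.284 -0.959  0.002]
 [ 0.    -0.002 -1.   ]]
```

View pics/ov.png

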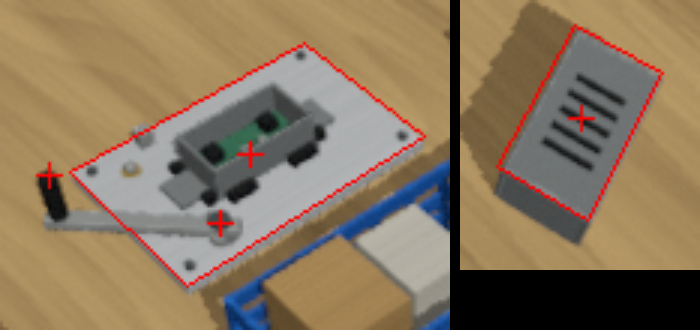

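The side overlay confirms the measured poses: fixture outline, hinge, knob and cover edges all coincide. Next is a small row planner.

```bash
cat > rows.py <<'E'
from h import *
import sys,json
# rows.py n x y z phi [x y z phi n ...]: rows to reach waypoints; phi = world angle of tool y (tool kept pointing down)
def Rd(p): c,s=np.cos(p),np.sin(p); return np.array([[-s,c,0],[c,s,0],[0,0,-1.]])
s=state(); p=s["eef_pos"]; Rc=R.from_rotvec(s["eef_rot"]).as_matrix()
a=list(map(float,sys.argv[1:])); ph0=np.arctan2(Rc[1,1],Rc[0,1]); rows=[]
print("now",p.round(4),"phi",round(ph0,3),"tilt",R.from_matrix(Rc[:,:]).apply([0,0,1]).round(4),"q",s["joint_pos"].round(2),"F",s["wrist_force"].round(1),"open",round(s["opening"],4),"ff",s["finger_force"],"t",s["time"])
for i in range(0,len(a),5):
    n=int(a[i]); t=np.array(a[i+1:i+4]); ph=a[i+4]
    for k in range(1,n+1):
        pk=p+(t-p)*k/n; Rk=Rd(ph0+(ph-ph0)*k/n)
        pp=p+(t-p)*(k-1)/n
        if k==1 and i: Rc=Rd(ph0)
        tr=Rc.T@(pk-pp)/.25; ro=R.from_matrix(Rc.T@Rk).as_rotvec()/.5
        rows.append({"translation":[round(x,3) for x in tr.tolist()],"delta_rot":[round(x,3) for x in ro.tolist()]}); Rc=Rk
    p=t; ph0=ph
for r in rows: print(r["translation"],r["delta_rot"])
E
python3 rows.py 10 .46 -.25 .29 -.4  10 .44 .20 .2 .738
```

```text
now [ 0.1843 -0.6228  0.2913] phi -1.283 tilt [-4.0e-04  1.7e-03 -1.0e+00] q [ 1.55  0.5  -0.43  1.55  0.22  1.14 -0.21] F [ 1.   0.1 -0.3] open 0.092 ff 0.0 t 0.1
[0.148, -0.112, 0.001] [-0.003, -0.0, -0.177]
[0.157, -0.098, 0.001] [0.0, 0.0, -0.177]
[0.165, -0.084, 0.001] [0.0, 0.0, -0.177]
[0.172, -0.069, 0.001] [0.0, 0.0, -0.177]
[0.178, -0.054, 0.001] [0.0, 0.0, -0.177]
[0.182, -0.038, 0.001] [0.0, 0.0, -0.177]
[0.184, -0.022, 0.001] [0.0, 0.0, -0.177]
[0.185, -0.005, 0.001] [0.0, 0.0, -0.177]
[0.185, 0.011, 0.001] [0.0, 0.0, -0.177]
[0.183, 0.027, 0.001] [0.0, 0.0, -0.177]
[0.163, -0.077, 0.036] [0.0, 0.0, -0.228]
[0.17, -0.058, 0.036] [0.0, 0.0, -0.228]
[0.176, -0.039, 0.036] [0.0, 0.0, -0.228]
[0.179, -0.019, 0.036] [0.0, 0.0, -0.228]
[0.18, 0.002, 0.036] [0.0, 0.0, -0.228]
[0.179, 0.022, 0.036] [0.0, 0.0, -0.228]
[0.175, 0.043, 0.036] [0.0, 0.0, -0.228]
[0.169, 0.062, 0.036] [0.0, 0.0, -0.228]
[0.161, 0.081, 0.036] [0.0, 0.0, -0.228]
[0.151, 0.099, 0.036] [0.0, 0.0, -0.228]
```

Emit:
drive_tool --claw -1 --steps '[{"translation":[0.148,-0.112,0],"delta_rot":[0,0,-0.177]},{"translation":[0.157,-0.098,0],"delta_rot":[0,0,-0.177]},{"translation":[0.165,-0.084,0],"delta_rot":[0,0,-0.177]},{"translation":[0.172,-0.069,0],"delta_rot":[0,0,-0.177]},{"translation":[0.178,-0.054,0],"delta_rot":[0,0,-0.177]},{"translation":[0.182,-0.038,0],"delta_rot":[0,0,-0.177]},{"translation":[0.184,-0.022,0],"delta_rot":[0,0,-0.177]},{"translation":[0.185,-0.005,0],"delta_rot":[0,0,-0.177]},{"translation":[0.185,0.011,0],"delta_rot":[0,0,-0.177]},{"translation":[0.183,0.027,0],"delta_rot":[0,0,-0.177]}]'

```text
time: 1.1
eef_pos: [0.4599, -0.2485, 0.2921]
eef_rot: [2.614, 1.743, -0.001]
wrist_force: [0.4, -0.6, -1.0]
opening: 0.0918
finger_force: 0.0
```

```bash
python3 rows.py 10 .447 .2 .2 .738
```

```text
now [ 0.4599 -0.2485  0.2921] phi -0.395 tilt [-3.e-04 -2.e-04 -1.e+00] q [ 1.1   0.34 -0.79  1.86  0.27  1.06 -0.19] F [ 0.4 -0.6 -1. ] open 0.0918 ff 0.0 t 1.1
[0.164, -0.074, 0.037] [-0.0, 0.001, -0.227]
[0.171, -0.055, 0.037] [0.0, 0.0, -0.227]
[0.176, -0.035, 0.037] [0.0, 0.0, -0.227]
[0.179, -0.015, 0.037] [0.0, 0.0, -0.227]
[0.179, 0.005, 0.037] [0.0, 0.0, -0.227]
[0.178, 0.026, 0.037] [0.0, 0.0, -0.227]
[0.174, 0.045, 0.037] [0.0, 0.0, -0.227]
[0.167, 0.065, 0.037] [0.0, 0.0, -0.227]
[0.159, 0.083, 0.037] [0.0, 0.0, -0.227]
[0.149, 0.101, 0.037] [0.0, 0.0, -0.227]
```

Emit:
drive_tool --steps '[{"translation":[0.164,-0.074,0.037],"delta_rot":[0,0,-0.227]},{"translation":[0.171,-0.055,0.037],"delta_rot":[0,0,-0.227]},{"translation":[0.176,-0.035,0.037],"delta_rot":[0,0,-0.227]},{"translation":[0.179,-0.015,0.037],"delta_rot":[0,0,-0.227]},{"translation":[0.179,0.005,0.037],"delta_rot":[0,0,-0.227]},{"translation":[0.178,0.026,0.037],"delta_rot":[0,0,-0.227]},{"translation":[0.174,0.045,0.037],"delta_rot":[0,0,-0.227]},{"translation":[0.167,0.065,0.037],"delta_rot":[0,0,-0.227]},{"translation":[0.159,0.083,0.037],"delta_rot":[0,0,-0.227]},{"translation":[0.149,0.101,0.037],"delta_rot":[0,0,-0.227]}]'

```text
time: 2.1
eef_pos: [0.447, 0.2, 0.1991]
eef_rot: [1.266, 2.875, -0.001]
wrist_force: [1.1, -0.4, 0.4]
opening: 0.0923
finger_force: 0.0
```

```bash
python3 rows.py 3 .447 .236 .16 .738 4 .447 .236 .1 .738
```

```text
now [0.447  0.2    0.1991] phi 0.741 tilt [-1.e-04 -5.e-04 -1.e+00] q [ 0.36  0.52 -1.04  2.01  0.57  0.93 -0.24] F [ 1.1 -0.4  0.4] open 0.0923 ff 0.0 t 2.1
[0.035, 0.032, 0.052] [-0.001, 0.0, 0.002]
[0.035, 0.032, 0.052] [0.0, 0.0, 0.002]
[0.035, 0.032, 0.052] [0.0, 0.0, 0.002]
[0.0, 0.0, 0.06] [0.0, 0.0, 0.0]
[0.0, 0.0, 0.06] [0.0, 0.0, 0.0]
[0.0, 0.0, 0.06] [0.0, 0.0, 0.0]
[0.0, 0.0, 0.06] [0.0, 0.0, 0.0]
```

Emit:
drive_tool --steps '[{"translation":[0.035,0.032,0.052],"delta_rot":[0,0,0]},{"translation":[0.035,0.032,0.052],"delta_rot":[0,0,0]},{"translation":[0.035,0.032,0.052],"delta_rot":[0,0,0]},{"translation":[0,0,0.06],"delta_rot":[0,0,0]},{"translation":[0,0,0.06],"delta_rot":[0,0,0]},{"translation":[0,0,0.06],"delta_rot":[0,0,0]},{"translation":[0,0,0.06],"delta_rot":[0,0,0]}]'

```text
time: 2.8
eef_pos: [0.4476, 0.2332, 0.0994]
eef_rot: [1.274, 2.872, -0.001]
wrist_force: [0.4, -0.7, -0.2]
opening: 0.0919
finger_force: 0.0
```

Emit:
drive_tool --claw 1 --steps '[{"translation":[0,0,0],"delta_rot":[0,0,0]},{"translation":[0,0,0],"delta_rot":[0,0,0]},{"translation":[0,0,0],"delta_rot":[0,0,0]},{"translation":[0,0,0],"delta_rot":[0,0,0]},{"translation":[0,0,0],"delta_rot":[0,0,0]},{"translation":[0,0,0],"delta_rot":[0,0,0]},{"translation":[0,0,0],"delta_rot":[0,0,0]},{"translation":[0,0,0],"delta_rot":[0,0,0]}]'

```text
time: 3.6
eef_pos: [0.4475, 0.2343, 0.1008]
eef_rot: [1.272, 2.872, 0.0]
wrist_force: [0.5, -0.1, 0.3]
opening: 0.0327
finger_force: 0.0
```

```bash
python3 rows.py 1 .447 .236 .1 .738; python3 - <<'E'
from plan import *
yaw=-.039; h=fx[0]+R.from_euler('z',yaw).as_matrix()[:2,:2]@[-.064,-.055]
p=state()["eef_pos"][:2]
# tool-frame rows following the arc, 10 rows from q0 to q1, offset radial kept
r=np.linalg.norm(p-h); d=p-h; q0=np.arctan2(d[1],d[0])-yaw-np.pi/2; print("r",r,"q0",q0)
E
```

```text
now [0.4475 0.2343 0.1008] phi 0.737 tilt [ 2.e-04  0.e+00 -1.e+00] q [ 0.15  0.68 -0.87  2.03  0.76  0.78 -0.44] F [ 0.5 -0.1  0.3] open 0.0327 ff 0.0 t 3.6
[0.006, 0.003, 0.003] [0.0, 0.0, -0.002]
r 0.1129244814608939 q0 0.7843175763071248
```

Emit:
drive_tool --steps '[{"translation":[0,0,0],"delta_rot":[0,0,0]},{"translation":[0,0,0],"delta_rot":[0,0,0]},{"translation":[0,0,0],"delta_rot":[0,0,0]},{"translation":[0,0,0],"delta_rot":[0,0,0]},{"translation":[0,0,0],"delta_rot":[0,0,0]}]'

```text
time: 4.1
eef_pos: [0.4475, 0.2344, 0.1007]
eef_rot: [1.272, 2.873, 0.0]
wrist_force: [-0.5, 0.4, -0.2]
opening: 0.0137
finger_force: 30.0
```

```bash
cat > arc.py <<'E'
from plan import *
import sys
yaw=-.039; h=fx[0]+R.from_euler('z',yaw).as_matrix()[:2,:2]@[-.064,-.055]
st=state(); p=st["eef_pos"][:2]; d=p-h; r=np.linalg.norm(d); q0=np.arctan2(d[1],d[0])-yaw-np.pi/2
Rc=R.from_rotvec(st["eef_rot"]).as_matrix()
print("r",r.round(4),"q",q0.round(3),"phi-yaw",(np.arctan2(Rc[1,1],Rc[0,1])-yaw).round(3),"z",st["eef_pos"][2],"F",st["wrist_force"].round(1),"open",st["opening"].round(4),"ff",st["finger_force"],"t",st["time"])
q1=float(sys.argv[1]); n=int(sys.argv[2])
dq=(q0-q1)/n; print("per row: y", (2*r*np.sin(dq/2)*np.cos(dq/2)/.25).round(4),"x",(-2*r*np.sin(dq/2)**2/.25).round(4),"rotz",(dq/.5).round(4))
E
python3 arc.py .3 10
```

```text
Traceback (most recent call last):
  File "arc.py", line 6, in <module>
    print("r",r.round(4),"q",q0.round(3),"phi-yaw",(np.arctan2(Rc[1,1],Rc[0,1])-yaw).round(3),"z",st["eef_pos"][2],"F",st["wrist_force"].round(1),"open",st["opening"].round(4),"ff",st["finger_force"],"t",st["time"])
                                                                                                                                                         ^^^^^^^^^^^^^^^^^^^
AttributeError: 'float' object has no attribute 'round'
```

```bash
sed -i 's/st\["opening"\].round(4)/st["opening"]/' arc.py; python3 arc.py .28 10
```

```text
r 0.113 q 0.784 phi-yaw 0.776 z 0.10074648741260551 F [-0.5  0.4 -0.2] open 0.01370760712143157 ff 29.99995619058609 t 4.1
per row: y 0.0228 x -0.0006 rotz 0.1007
```

Emit:
drive_tool --steps '[{"translation":[-0.0006,0.023,0],"delta_rot":[0,0,0.1]},{"translation":[-0.0006,0.023,0],"delta_rot":[0,0,0.1]},{"translation":[-0.0006,0.023,0],"delta_rot":[0,0,0.1]},{"translation":[-0.0006,0.023,0],"delta_rot":[0,0,0.1]},{"translation":[-0.0006,0.023,0],"delta_rot":[0,0,0.1]},{"translation":[-0.0006,0.023,0],"delta_rot":[0,0,0.1]},{"translation":[-0.0006,0.023,0],"delta_rot":[0,0,0.1]},{"translation":[-0.0006,0.023,0],"delta_rot":[0,0,0.1]},{"translation":[-0.0006,0.023,0],"delta_rot":[0,0,0.1]},{"translation":[-0.0006,0.023,0],"delta_rot":[0,0,0.1]}]'

```text
time: 5.1
eef_pos: [0.4972, 0.2618, 0.1008]
eef_rot: [-1.944, -2.466, -0.0]
wrist_force: [-1.0, 1.6, 1.1]
opening: 0.0132
finger_force: 30.0
```

```bash
python3 arc.py 0.03 10
```

```text
r 0.1137 q 0.277 phi-yaw 0.275 z 0.100758534775623 F [-1.   1.6  1.1] open 0.013161086293770273 ff 29.99945819377899 t 5.1
per row: y 0.0112 x -0.0001 rotz 0.0494
```

Emit:
drive_tool --steps '[{"translation":[0,0.011,0],"delta_rot":[0,0,0.05]},{"translation":[0,0.011,0],"delta_rot":[0,0,0.05]},{"translation":[0,0.011,0],"delta_rot":[0,0,0.05]},{"translation":[0,0.011,0],"delta_rot":[0,0,0.05]},{"translation":[0,0.011,0],"delta_rot":[0,0,0.05]},{"translation":[0,0.011,0],"delta_rot":[0,0,0.05]},{"translation":[0,0.011,0],"delta_rot":[0,0,0.05]},{"translation":[0,0.011,0],"delta_rot":[0,0,0.05]},{"translation":[0,0.011,0],"delta_rot":[0,0,0.05]},{"translation":[0,0.011,0],"delta_rot":[0,0,0.05]}]'

```text
time: 6.1
eef_pos: [0.5241, 0.2652, 0.1009]
eef_rot: [-2.235, -2.206, 0.0]
wrist_force: [0.6, 3.8, -3.4]
opening: 0.0134
finger_force: 30.0
```

```bash
python3 arc.py 0 4
```

```text
r 0.1139 q 0.039 phi-yaw 0.026 z 0.10088772526495973 F [ 0.6  3.8 -3.4] open 0.013362691549522037 ff 29.99890834093094 t 6.1
per row: y 0.0044 x -0.0 rotz 0.0193
```

Emit:
drive_tool --steps '[{"translation":[0,0.005,0],"delta_rot":[0,0,0.015]},{"translation":[0,0.005,0],"delta_rot":[0,0,0.015]},{"translation":[0,0.005,0],"delta_rot":[0,0,0]},{"translation":[0,0.005,0],"delta_rot":[0,0,0]},{"translation":[0,0,0],"delta_rot":[0,0,0]}]'

```text
time: 6.6
eef_pos: [0.5295, 0.2651, 0.1008]
eef_rot: [-2.251, -2.189, -0.001]
wrist_force: [-3.8, 4.2, 0.9]
opening: 0.0133
finger_force: 30.0
```

```bash
python3 arc.py 0 4
```

```text
r 0.1139 q -0.008 phi-yaw 0.011 z 0.1007538978977929 F [-3.8  4.2  0.9] open 0.013274035904527562 ff 30.00035136938095 t 6.6
per row: y -0.001 x -0.0 rotz -0.0042
```

Emit:
drive_tool --steps '[{"translation":[0,0.005,0],"delta_rot":[0,0,0]},{"translation":[0,0.005,0],"delta_rot":[0,0,0]},{"translation":[0,0,0],"delta_rot":[0,0,0]}]'

```text
time: 6.9
eef_pos: [0.5299, 0.2651, 0.1006]
eef_rot: [-2.249, -2.189, 0.005]
wrist_force: [-9.2, 4.6, 4.7]
opening: 0.0132
finger_force: 30.0
```

```bash
python3 arc.py 0 4
```

```text
r 0.114 q -0.012 phi-yaw 0.012 z 0.10064761891025525 F [-9.2  4.6  4.7] open 0.013236597098784015 ff 30.010604560375214 t 6.9
per row: y -0.0014 x -0.0 rotz -0.006
```

The bar is on its stop: the force is rising while the position stays put. Releasing and lifting.

Emit:
drive_tool --claw 0 --steps '[{"translation":[0,0,0],"delta_rot":[0,0,0]},{"translation":[0,0,0],"delta_rot":[0,0,0]},{"translation":[0,0,0],"delta_rot":[0,0,0]},{"translation":[0,0,0],"delta_rot":[0,0,0]},{"translation":[0,0,0],"delta_rot":[0,0,0]},{"translation":[0,0,-0.12],"delta_rot":[0,0,0]},{"translation":[0,0,-0.16],"delta_rot":[0,0,0]},{"translation":[0,0,-0.16],"delta_rot":[0,0,0]},{"translation":[0,0,-0.16],"delta_rot":[0,0,0]},{"translation":[0,0,-0.16],"delta_rot":[0,0,0]}]'

```text
time: 7.9
eef_pos: [0.5324, 0.2638, 0.2924]
eef_rot: [2.252, 2.19, -0.0]
wrist_force: [1.1, 0.1, -0.2]
opening: 0.0457
finger_force: 0.0
```

```bash
python3 rows.py 10 .48 -.08 .28 -.7 10 .469 -.363 .2 -1.35 
```

```text
now [0.5324 0.2638 0.2924] phi -0.028 tilt [ 2.e-04 -3.e-04 -1.e+00] q [ 0.12  0.5  -0.84  1.69  0.4   1.14 -0.86] F [ 1.1  0.1 -0.2] open 0.0457 ff 0.0 t 7.9
[-0.138, -0.017, 0.005] [0.0, 0.001, 0.134]
[-0.139, -0.008, 0.005] [0.0, 0.0, 0.134]
[-0.139, 0.002, 0.005] [0.0, 0.0, 0.134]
[-0.139, 0.011, 0.005] [0.0, 0.0, 0.134]
[-0.138, 0.02, 0.005] [0.0, 0.0, 0.134]
[-0.136, 0.029, 0.005] [0.0, 0.0, 0.134]
[-0.134, 0.038, 0.005] [0.0, 0.0, 0.134]
[-0.131, 0.047, 0.005] [0.0, 0.0, 0.134]
[-0.127, 0.056, 0.005] [0.0, 0.0, 0.134]
[-0.123, 0.064, 0.005] [0.0, 0.0, 0.134]
[-0.089, 0.07, 0.032] [0.0, 0.0, 0.13]
[-0.085, 0.075, 0.032] [0.0, 0.0, 0.13]
[-0.08, 0.081, 0.032] [0.0, 0.0, 0.13]
[-0.074, 0.086, 0.032] [0.0, 0.0, 0.13]
[-0.069, 0.09, 0.032] [0.0, 0.0, 0.13]
[-0.063, 0.094, 0.032] [0.0, 0.0, 0.13]
[-0.056, 0.098, 0.032] [0.0, 0.0, 0.13]
[-0.05, 0.102, 0.032] [0.0, 0.0, 0.13]
[-0.043, 0.105, 0.032] [0.0, 0.0, 0.13]
[-0.036, 0.107, 0.032] [0.0, 0.0, 0.13]
```

Emit:
drive_tool --claw -1 --steps '[{"translation":[-0.138,-0.017,0.005],"delta_rot":[0,0,0.134]},{"translation":[-0.139,-0.008,0.005],"delta_rot":[0,0,0.134]},{"translation":[-0.139,0.002,0.005],"delta_rot":[0,0,0.134]},{"translation":[-0.139,0.011,0.005],"delta_rot":[0,0,0.134]},{"translation":[-0.138,0.02,0.005],"delta_rot":[0,0,0.134]},{"translation":[-0.136,0.029,0.005],"delta_rot":[0,0,0.134]},{"translation":[-0.134,0.038,0.005],"delta_rot":[0,0,0.134]},{"translation":[-0.131,0.047,0.005],"delta_rot":[0,0,0.134]},{"translation":[-0.127,0.056,0.005],"delta_rot":[0,0,0.134]},{"translation":[-0.123,0.064,0.005],"delta_rot":[0,0,0.134]}]'

```text
time: 8.9
eef_pos: [0.4797, -0.0813, 0.2785]
eef_rot: [2.848, 1.324, 0.0]
wrist_force: [0.9, -0.6, -0.6]
opening: 0.0921
finger_force: 0.0
```

Emit:
drive_tool --steps '[{"translation":[-0.089,0.07,0.032],"delta_rot":[0,0,0.13]},{"translation":[-0.085,0.075,0.032],"delta_rot":[0,0,0.13]},{"translation":[-0.08,0.081,0.032],"delta_rot":[0,0,0.13]},{"translation":[-0.074,0.086,0.032],"delta_rot":[0,0,0.13]},{"translation":[-0.069,0.09,0.032],"delta_rot":[0,0,0.13]},{"translation":[-0.063,0.094,0.032],"delta_rot":[0,0,0.13]},{"translation":[-0.056,0.098,0.032],"delta_rot":[0,0,0.13]},{"translation":[-0.05,0.102,0.032],"delta_rot":[0,0,0.13]},{"translation":[-0.043,0.105,0.032],"delta_rot":[0,0,0.13]},{"translation":[-0.036,0.107,0.032],"delta_rot":[0,0,0.13]}]'

```text
time: 9.9
eef_pos: [0.4694, -0.3652, 0.1974]
eef_rot: [3.123, 0.341, -0.0]
wrist_force: [0.7, -0.0, -0.1]
opening: 0.0915
finger_force: 0.0
```

```bash
python3 rows.py 3 .4693 -.3628 .16 -1.35 6 .4693 -.3628 .073 -1.35; python3 - <<'E'
from plan import *
im=read_camera("top")
a=cv2.resize(im[175:305,170:260],None,fx=4.5,fy=4.5,interpolation=cv2.INTER_CUBIC)
cv2.imwrite("pics/c1.png",a)
E
```

```text
now [ 0.4694 -0.3652  0.1974] phi -1.353 tilt [-1.e-04 -0.e+00 -1.e+00] q [ 0.9   0.5  -0.37  1.78  0.22  0.9  -0.92] F [ 0.7 -0.  -0.1] open 0.0915 ff 0.0 t 9.9
[0.001, -0.003, 0.05] [0.0, 0.0, -0.002]
[0.001, -0.003, 0.05] [0.0, 0.0, -0.002]
[0.001, -0.003, 0.05] [0.0, 0.0, -0.002]
[0.0, 0.0, 0.058] [0.0, 0.0, 0.0]
[0.0, 0.0, 0.058] [0.0, 0.0, 0.0]
[0.0, 0.0, 0.058] [0.0, 0.0, 0.0]
[0.0, 0.0, 0.058] [0.0, 0.0, 0.0]
[0.0, 0.0, 0.058] [0.0, 0.0, 0.0]
[0.0, 0.0, 0.058] [0.0, 0.0, 0.0]
```

View pics/c1.png

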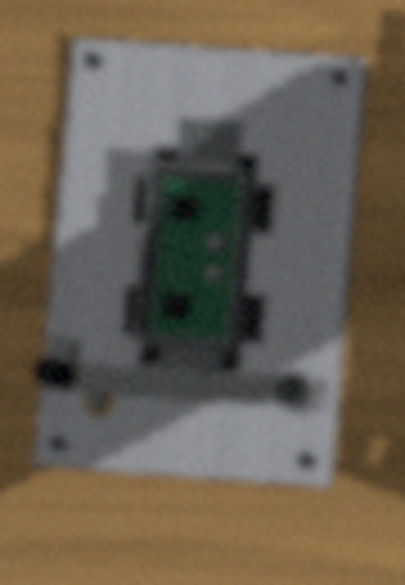

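The picture shows the bar shut. It runs from the hinge at (293,391) to the knob at about (55,372), parallel to the fixture's short edge. The ball at (97,402) is free behind it, and the lower half hasn't moved. Next is the cover grasp.

Emit:
drive_tool --steps '[{"translation":[0.001,-0.003,0.05],"delta_rot":[0,0,0]},{"translation":[0.001,-0.003,0.05],"delta_rot":[0,0,0]},{"translation":[0.001,-0.003,0.05],"delta_rot":[0,0,0]},{"translation":[0,0,0.058],"delta_rot":[0,0,0]},{"translation":[0,0,0.058],"delta_rot":[0,0,0]},{"translation":[0,0,0.058],"delta_rot":[0,0,0]},{"translation":[0,0,0.058],"delta_rot":[0,0,0]},{"translation":[0,0,0.058],"delta_rot":[0,0,0]},{"translation":[0,0,0.058],"delta_rot":[0,0,0]},{"translation":[0,0,0],"delta_rot":[0,0,0]}]'

```text
time: 10.95
eef_pos: [0.4684, -0.3596, 0.0712]
eef_rot: [-3.119, -0.349, 0.005]
wrist_force: [-0.6, 0.7, -1.2]
opening: 0.0921
finger_force: 0.0
```

Emit:
drive_tool --claw 1 --steps '[{"translation":[0,0,0],"delta_rot":[0,0,0]},{"translation":[0,0,0],"delta_rot":[0,0,0]},{"translation":[0,0,0],"delta_rot":[0,0,0]},{"translation":[0,0,0],"delta_rot":[0,0,0]},{"translation":[0,0,0],"delta_rot":[0,0,0]},{"translation":[0,0,0],"delta_rot":[0,0,0]},{"translation":[0,0,0],"delta_rot":[0,0,0]},{"translation":[0,0,0],"delta_rot":[0,0,0]},{"translation":[0,0,0],"delta_rot":[0,0,0]},{"translation":[0,0,0],"delta_rot":[0,0,0]}]'

```text
time: 11.95
eef_pos: [0.4701, -0.361, 0.0742]
eef_rot: [3.121, 0.349, 0.001]
wrist_force: [-0.7, -0.5, 6.1]
opening: 0.0499
finger_force: 30.0
```

```bash
python3 rows.py 1 .4693 -.3628 .073 -1.35
```

```text
now [ 0.4701 -0.361   0.0742] phi -1.348 tilt [ 7.e-04 -9.e-04 -1.e+00] q [ 0.84  0.68 -0.31  1.83  0.31  0.68 -0.99] F [-0.7 -0.5  6.1] open 0.0499 ff 30.00090390443802 t 11.95
[-0.005, 0.006, 0.005] [0.002, -0.001, 0.004]
```

Emit:
drive_tool --steps '[{"translation":[0,0,-0.04],"delta_rot":[0,0,0]},{"translation":[0,0,-0.08],"delta_rot":[0,0,0]},{"translation":[0,0,-0.12],"delta_rot":[0,0,0]},{"translation":[0,0,-0.14],"delta_rot":[0,0,0]},{"translation":[0,0,-0.14],"delta_rot":[0,0,0]},{"translation":[0,0,-0.12],"delta_rot":[0,0,0]},{"translation":[0,0,-0.08],"delta_rot":[0,0,0]},{"translation":[0,0,-0.04],"delta_rot":[0,0,0]},{"translation":[0,0,0],"delta_rot":[0,0,0]},{"translation":[0,0,0],"delta_rot":[0,0,0]}]'

```text
time: 12.95
eef_pos: [0.4692, -0.36, 0.2626]
eef_rot: [-3.121, -0.349, 0.002]
wrist_force: [0.7, -0.3, -1.2]
opening: 0.0498
finger_force: 30.0
```

```bash
python3 rows.py 10 .53 -.07 .27 -1.48 9 .59 .204 .25 -1.61; python3 - <<'E'
from plan import *
cv2.imwrite("pics/s2.png",read_camera("side"));
E
```

```text
now [ 0.4692 -0.36    0.2626] phi -1.348 tilt [-0.0016  0.0012 -1.    ] q [ 0.91  0.42 -0.39  1.73  0.18  1.03 -0.89] F [ 0.7 -0.3 -1.2] open 0.0498 ff 29.999262392520905 t 12.95
[0.049, -0.108, -0.003] [-0.003, 0.003, 0.026]
[0.048, -0.108, -0.003] [0.0, 0.0, 0.026]
[0.047, -0.109, -0.003] [0.0, 0.0, 0.026]
[0.045, -0.11, -0.003] [0.0, 0.0, 0.026]
[0.044, -0.11, -0.003] [0.0, 0.0, 0.026]
[0.042, -0.111, -0.003] [0.0, 0.0, 0.026]
[0.041, -0.111, -0.003] [0.0, 0.0, 0.026]
[0.039, -0.112, -0.003] [0.0, 0.0, 0.026]
[0.038, -0.112, -0.003] [0.0, 0.0, 0.026]
[0.036, -0.113, -0.003] [0.0, 0.0, 0.026]
[0.038, -0.119, 0.009] [0.0, 0.0, 0.029]
[0.036, -0.119, 0.009] [0.0, 0.0, 0.029]
[0.034, -0.12, 0.009] [0.0, 0.0, 0.029]
[0.032, -0.12, 0.009] [0.0, 0.0, 0.029]
[0.031, -0.121, 0.009] [0.0, 0.0, 0.029]
[0.029, -0.121, 0.009] [0.0, 0.0, 0.029]
[0.027, -0.122, 0.009] [0.0, 0.0, 0.029]
[0.025, -0.122, 0.009] [0.0, 0.0, 0.029]
[0.024, -0.122, 0.009] [0.0, 0.0, 0.029]
```

View pics/s2.png

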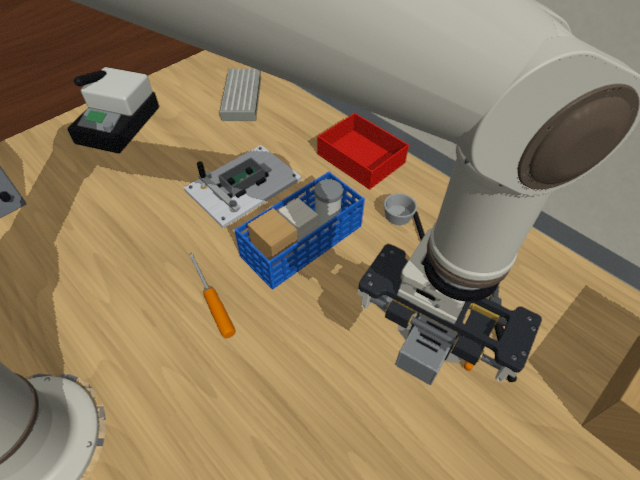

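The cover is held level in the gripper at (427,352), the keeper is shut, and nothing else has moved. Carrying it over the crate.

Emit:
drive_tool --steps '[{"translation":[0.049,-0.108,-0.003],"delta_rot":[0,0,0.026]},{"translation":[0.048,-0.108,-0.003],"delta_rot":[0,0,0.026]},{"translation":[0.047,-0.109,-0.003],"delta_rot":[0,0,0.026]},{"translation":[0.045,-0.11,-0.003],"delta_rot":[0,0,0.026]},{"translation":[0.044,-0.11,-0.003],"delta_rot":[0,0,0.026]},{"translation":[0.042,-0.111,-0.003],"delta_rot":[0,0,0.026]},{"translation":[0.041,-0.111,-0.003],"delta_rot":[0,0,0.026]},{"translation":[0.039,-0.112,-0.003],"delta_rot":[0,0,0.026]},{"translation":[0.038,-0.112,-0.003],"delta_rot":[0,0,0.026]},{"translation":[0.036,-0.113,-0.003],"delta_rot":[0,0,0.026]}]'

```text
time: 14.0
eef_pos: [0.5298, -0.0692, 0.2697]
eef_rot: [-3.137, -0.145, 0.004]
wrist_force: [0.4, -0.6, -1.9]
opening: 0.0498
finger_force: 30.0
```

```bash
python3 rows.py 9 .59 .204 .22 -1.61
```

```text
now [ 0.5298 -0.0692  0.2697] phi -1.479 tilt [-2.8e-03  8.0e-04 -1.0e+00] q [ 0.49  0.33 -0.5   1.86  0.18  1.   -1.56] F [ 0.4 -0.6 -1.9] open 0.0498 ff 29.99803125858307 t 14.0
[0.038, -0.118, 0.022] [-0.002, 0.005, 0.029]
[0.036, -0.119, 0.022] [0.0, 0.0, 0.029]
[0.034, -0.119, 0.022] [0.0, 0.0, 0.029]
[0.033, -0.12, 0.022] [0.0, 0.0, 0.029]
[0.031, -0.12, 0.022] [0.0, 0.0, 0.029]
[0.029, -0.121, 0.022] [0.0, 0.0, 0.029]
[0.027, -0.121, 0.022] [0.0, 0.0, 0.029]
[0.026, -0.122, 0.022] [0.0, 0.0, 0.029]
[0.024, -0.122, 0.022] [0.0, 0.0, 0.029]
```

Emit:
drive_tool --steps '[{"translation":[0.038,-0.118,0.022],"delta_rot":[-0.002,0.005,0.029]},{"translation":[0.036,-0.119,0.022],"delta_rot":[0,0,0.029]},{"translation":[0.034,-0.119,0.022],"delta_rot":[0,0,0.029]},{"translation":[0.033,-0.12,0.022],"delta_rot":[0,0,0.029]},{"translation":[0.031,-0.12,0.022],"delta_rot":[0,0,0.029]},{"translation":[0.029,-0.121,0.022],"delta_rot":[0,0,0.029]},{"translation":[0.027,-0.121,0.022],"delta_rot":[0,0,0.029]},{"translation":[0.026,-0.122,0.022],"delta_rot":[0,0,0.029]},{"translation":[0.024,-0.122,0.022],"delta_rot":[0,0,0.029]},{"translation":[0,0,0],"delta_rot":[0,0,0]}]'

```text
time: 15.0
eef_pos: [0.5888, 0.2085, 0.2193]
eef_rot: [-3.139, 0.049, 0.002]
wrist_force: [0.1, 0.8, -1.4]
opening: 0.0499
finger_force: 30.0
```

```bash
python3 rows.py 5 .5902 .2037 .16 -1.61; python3 - <<'E'
from plan import *
im=read_camera("side"); cv2.imwrite("pics/s3.png",cv2.resize(im[60:240,140:340],None,fx=3.3,fy=3.3,interpolation=cv2.INTER_CUBIC))
# rim centre from board/case outline in top0 crop (rim outer corners, z=.042)
E
```

```text
now [0.5888 0.2085 0.2193] phi -1.602 tilt [-0.0013  0.0027 -1.    ] q [-0.01  0.55 -0.5   1.68  0.3   0.99 -2.22] F [ 0.1  0.8 -1.4] open 0.0499 ff 30.00012516975403 t 15.0
[0.001, 0.004, 0.047] [-0.005, 0.003, 0.003]
[0.001, 0.004, 0.047] [0.0, 0.0, 0.003]
[0.001, 0.004, 0.047] [0.0, 0.0, 0.003]
[0.001, 0.004, 0.047] [0.0, 0.0, 0.003]
[0.001, 0.004, 0.047] [0.0, 0.0, 0.003]
```

View pics/s3.png

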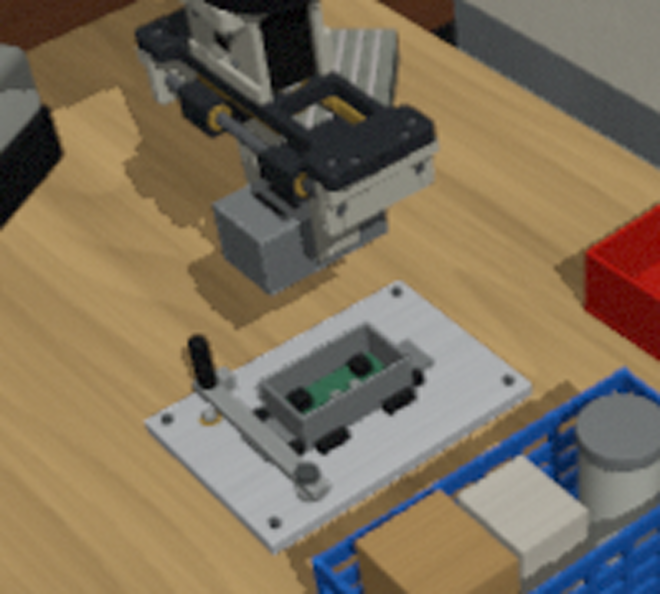

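The side crop shows the cover's lower corners at (273,293), (228,259) and (387,233). The rim corners are at (307,419), (260,380), (412,360) and (367,325). I'll compare the two.

```bash
python3 - <<'E'
from plan import *
U=lambda c:un(c,3.3,[140,60],0)
s=state(); p=s["eef_pos"]; zb=p[2]-.0742
r=p2w("side",U([(307,419),(260,380),(412,360),(367,325)]),.042)[:,:2]; print("rim",r.round(4),r.mean(0).round(4),"len",np.linalg.norm(r[2]-r[0]),np.linalg.norm(r[1]-r[0]))
c=p2w("side",U([(273,293),(228,259),(387,233)]),zb)[:,:2]; cc=(c[1]+c[2])/2
print("cover",c.round(4),cc.round(4),"len",np.linalg.norm(c[2]-c[0]),np.linalg.norm(c[1]-c[0]),"yaw",np.arctan2(*(c[2]-c[0])[::-1]),"tcp",p[:2],"zb",zb)
# top-view rim
t=p2w("top",un([(149,158),(254,163),(243,352),(135,345)],4.5,[170,175],0),.042); print("top rim",rect(t,0,0))
E
```

```text
rim [[0.547  0.1792]
 [0.5474 0.2298]
 [0.632  0.174 ]
 [0.6328 0.2222]] [0.5898 0.2013] len 0.08521439483805206 0.05066035481363032
cover [[0.5441 0.1849]
 [0.5437 0.2293]
 [0.6291 0.1807]] [0.5864 0.205 ] len 0.08508389554324852 0.04435428721011205 yaw -0.04944658969442321 tcp [0.58903836 0.20552555] zb 0.1452483519417337
top rim (array([0.59018456, 0.20177758]), np.float64(-0.020610516559053618), np.float64(-0.027148059372266165), np.float64(0.09387925636136224), np.float64(0.05291250889591247))
```

Cover and rim agree to within a few millimetres, so I aim the TCP at about (.592,.203) and descend in two stages.

```bash
python3 rows.py 6 .592 .203 .142 -1.61
```

```text
now [0.589  0.2055 0.2194] phi -1.603 tilt [-1.3e-03  3.0e-04 -1.0e+00] q [-0.01  0.55 -0.5   1.68  0.3   0.99 -2.22] F [ 0.2 -0.  -0.7] open 0.0499 ff 29.999510049819946 t 15.05
[0.002, 0.002, 0.052] [-0.0, 0.003, 0.002]
[0.002, 0.002, 0.052] [0.0, 0.0, 0.002]
[0.002, 0.002, 0.052] [0.0, 0.0, 0.002]
[0.002, 0.002, 0.052] [0.0, 0.0, 0.002]
[0.002, 0.002, 0.052] [0.0, 0.0, 0.002]
[0.002, 0.002, 0.052] [0.0, 0.0, 0.002]
```

Emit:
drive_tool --steps '[{"translation":[0.002,0.002,0.052],"delta_rot":[0,0.003,0.002]},{"translation":[0.002,0.002,0.052],"delta_rot":[0,0,0.002]},{"translation":[0.002,0.002,0.052],"delta_rot":[0,0,0.002]},{"translation":[0.002,0.002,0.052],"delta_rot":[0,0,0.002]},{"translation":[0.002,0.002,0.052],"delta_rot":[0,0,0.002]},{"translation":[0.002,0.002,0.052],"delta_rot":[0,0,0.002]},{"translation":[0,0,0],"delta_rot":[0,0,0]},{"translation":[0,0,0],"delta_rot":[0,0,0]},{"translation":[0,0,0],"delta_rot":[0,0,0]}]'

```text
time: 15.95
eef_pos: [0.5944, 0.1997, 0.1444]
eef_rot: [3.141, -0.068, 0.008]
wrist_force: [0.6, 0.6, -1.6]
opening: 0.0496
finger_force: 30.0
```

```bash
python3 rows.py 5 .592 .203 .127 -1.61
```

```text
now [0.5944 0.1997 0.1444] phi -1.614 tilt [ 5.3e-03 -3.0e-04 -1.0e+00] q [-0.03  0.64 -0.46  1.72  0.36  0.86 -2.26] F [ 0.6  0.6 -1.6] open 0.0496 ff 29.99934196472168 t 15.95
[-0.002, -0.003, 0.014] [0.0, -0.011, -0.002]
[-0.002, -0.003, 0.014] [0.0, 0.0, -0.002]
[-0.002, -0.003, 0.014] [0.0, 0.0, -0.002]
[-0.002, -0.003, 0.014] [0.0, 0.0, -0.002]
[-0.002, -0.003, 0.014] [0.0, 0.0, -0.002]
```

Emit:
drive_tool --steps '[{"translation":[-0.002,-0.003,0.014],"delta_rot":[0,0,0]},{"translation":[-0.002,-0.003,0.014],"delta_rot":[0,0,0]},{"translation":[-0.002,-0.003,0.014],"delta_rot":[0,0,0]},{"translation":[-0.001,-0.001,0.014],"delta_rot":[0,0,0]},{"translation":[0,0,0.012],"delta_rot":[0,0,0]},{"translation":[0,0,0],"delta_rot":[0,0,0]},{"translation":[0,0,0],"delta_rot":[0,0,0]},{"translation":[0,0,0],"delta_rot":[0,0,0]},{"translation":[0,0,0],"delta_rot":[0,0,0]},{"translation":[0,0,0],"delta_rot":[0,0,0]}]'

```text
time: 16.95
eef_pos: [0.5925, 0.2018, 0.1269]
eef_rot: [3.14, -0.069, 0.007]
wrist_force: [0.4, -0.0, -1.5]
opening: 0.0499
finger_force: 30.0
```

```bash
for i in 1 2; do python3 rows.py 1 .592 .203 .127 -1.61; python3 - <<'E'
from plan import *
im=read_camera("side"); cv2.imwrite("pics/s4.png",cv2.resize(im[110:230,160:310],None,fx=5,fy=5,interpolation=cv2.INTER_CUBIC))
E
done
```

```text
now [0.5925 0.2018 0.1269] phi -1.615 tilt [ 4.4e-03 -7.0e-04 -1.0e+00] q [-0.04  0.66 -0.45  1.73  0.37  0.83 -2.28] F [ 0.4 -0.  -1.5] open 0.0499 ff 29.99922662973404 t 16.95
[-0.002, -0.005, -0.001] [0.001, -0.009, -0.009]
now [0.5924 0.2019 0.1268] phi -1.614 tilt [ 4.3e-03 -8.0e-04 -1.0e+00] q [-0.04  0.66 -0.45  1.73  0.37  0.83 -2.28] F [-1.7 -0.6 -1.6] open 0.0498 ff 29.99929815530777 t 17.0
[-0.002, -0.005, -0.001] [0.001, -0.009, -0.009]
```

View pics/s4.png

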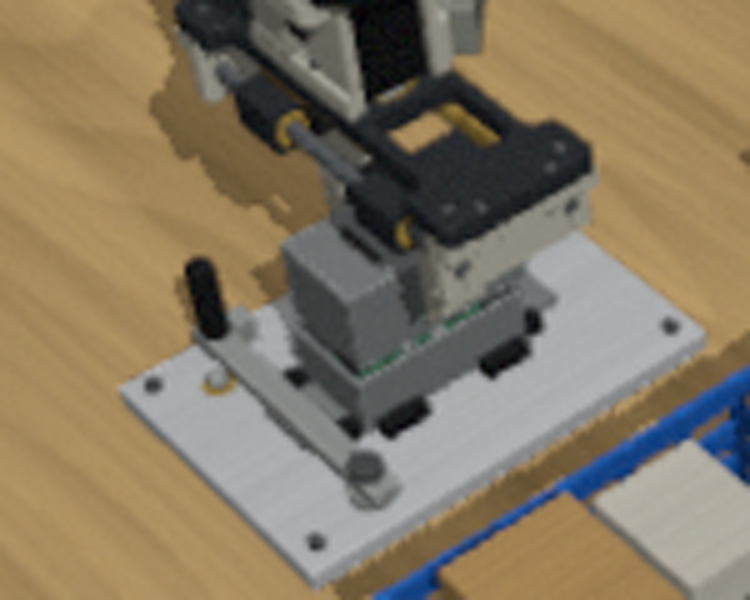

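The cover hovers over the rim with a gap. The cover's lower corners are at (359,371) and (291,316), and the rim corners at about (362,398) and (293,340). A quick numerical check:

```bash
python3 - <<'E'
from plan import *
U=lambda c:un(c,5,[160,110],0)
a=p2w("side",U([(359,371),(291,316)]),.0527); b=p2w("side",U([(362,398),(293,340)]),.042)
print(a.round(4),b.round(4),(a-b).round(4))
# predicted pixels of rim corner and of an ideally placed cover corner
M=R.from_euler('z',-.039).as_matrix()
for z in(.042,.0527):
    Q=[np.array([.590,.2028,z])+M@[-.045,y,0] for y in(-.025,.025)]
    print(z,((w2p("side",Q)-[160,110]+.5)*5-.5).round(1).tolist())
E
```

```text
[[0.5447 0.1782 0.0527]
 [0.5445 0.2255 0.0527]] [[0.5411 0.174  0.042 ]
 [0.5417 0.2231 0.042 ]] [[0.0035 0.0041 0.0107]
 [0.0029 0.0024 0.0107]]
0.042 [[359.4, 388.0], [292.1, 327.8]]
0.0527 [[355.8, 370.0], [288.0, 309.8]]
```

```bash
python3 - <<'E'
from plan import *
im=read_camera("side")[160:205,210:270]; S=12
a=cv2.resize(im,None,fx=S,fy=S,interpolation=cv2.INTER_CUBIC)
M=R.from_euler('z',-.039).as_matrix()
for z,col in((.042,(0,0,255)),(.0527,(0,255,255)),(.012,(255,0,0))):
    Q=[np.array([.590,.2028,z])+M@[x,y,0] for x,y in((-.045,.025),(-.045,-.025),(.045,-.025))]
    cv2.polylines(a,[((w2p("side",Q)-[210,160]+.5)*S-.5).round().astype(np.int32)],False,col,1)
cv2.imwrite("pics/s5.png",a)
E
```

```text
(no output)
```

View pics/s5.png

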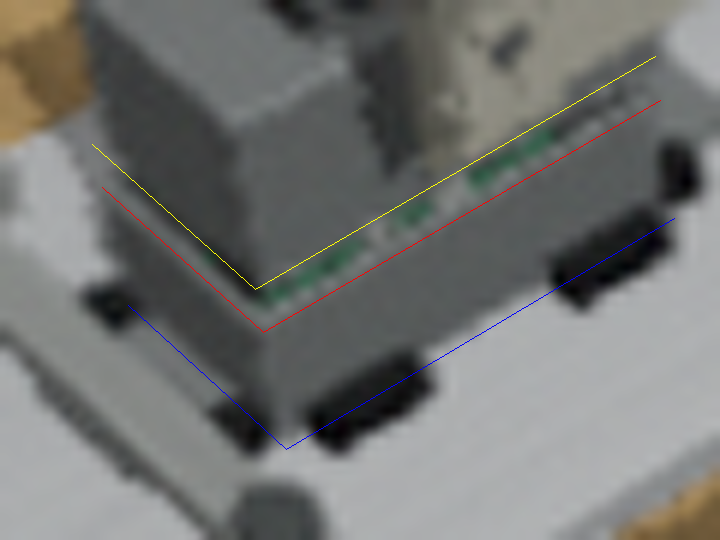

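The overlay fits. The rim lies on the red line, with its corner at (265,330). The cover's lower edge lies on the yellow line about 10 mm above it, with its corner at (257,289). It is aligned and clear, so I'm handing in.

```bash
python3 -c "
from plant import *
print(finish_job())"
```

```text
the job is handed in; nothing more can be done
None
```

The keeper bar is shut behind its ball, and the short cover is held level about 1 cm above the lower half's rim, centred and lined up by the last camera check; the job is handed in, but no verdict came back.

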